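# Press the pouring nozzle onto the bare filling head

### The job

Two candle-filling heads stand on the bench, and one of them has no nozzle on its tapered spigot yet. Pick up the loose pouring nozzle (the wide-skirted one with a short spout) and press it, skirt first, fully home onto that bare leaning spigot, until its skirt sits flush on the collar and it stays there by friction; then let go. Leave the slim nozzle and the flat blanking cap standing where they are.

Things in the scene. Friction and masses are not known exactly. Their poses are not given: they have to be found in the camera images.
- spigot: Bare tapered steel spigot on a grey filling head. Origin: centre of the flat collar face it rises from; z points out along the spigot, 35 degrees from vertical, leaning to the head's front; y is level. 26 mm long, 29 mm across at the collar, 23 mm at its rounded tip (half angle 6.8 degrees), with four springy ribs that give inwards. Collar 48 mm across, its centre 108 mm above the bench.
- head: The bare filling head that carries the spigot, fixed to the bench. Origin: centre of its foot's underside (foot 130 x 120 mm); its front is -x. Under the collar is a block 56 x 76 mm, square to the spigot.
- nozzle_mid (a point): Loose aluminium pouring nozzle, 40 to 85 g, standing on its open skirt. Point: on its axis, half-way up (31 mm above the skirt's rim); z to the spout. 62 mm high: round skirt 36 mm across, 38 mm tall, then a cone to a spout 11 to 15 mm across. Bore 27 mm wide at the rim, 34 mm deep, same taper as the spigot. Its turn about its own axis does not matter.
- nozzle_rim (a point): Centre of the open lower rim of the same loose nozzle; z to the spout. Laid loosely on the spigot, it stops 8 to 10 mm above the collar, a little askew; pushing it on flush, along the spigot's axis, takes about 7 N (5 to 10), and then friction holds it.
- headb: The other filling head, the same in shape, which already has the same nozzle fitted for good. Fixed; leave it. Origin: centre of the foot's underside; its front is -x.
- slim_mid (a point): Slim aluminium nozzle, not wanted: 24 mm across, 75 mm high, standing upright. This point is on its axis, half-way up.
- blank_mid (a point): Flat aluminium blanking cap without spout, not wanted: 38 mm across, 30 mm high. This point is on its axis, half-way up.
Things that resemble listed ones, but are neither listed nor needed, are in the scene too. Leave any pink or red look-alike of the part that bears nozzle_mid alone. What is shaped like the head but turquoise is not meant.

How it is judged:
By the outcome, as a careful person would: the job done as asked, in the order asked, and still so for the second after the job is handed in, with the robot touching nothing.
It also fails if it takes over 38 s, if anything falls off the work surface, if the arm or the gripper's body presses on something with over 40 N, if the wrist force passes 120 N, or if a joint passes its speed limit or range.

### The arm

A 6-joint arm with a two-finger parallel gripper is mounted at the origin on the work surface. World frame = base frame: x ahead of the robot, y to its left, z up, the work surface at z = 0. Lengths are in m, angles in degrees, forces in N, time in s.
With the tool pointing down it reaches from about 0.35 to 0.725 m from the base axis. Payload 4.3 kg.
Tool frame: the origin (TCP) lies at the very end of the fingers, on their centre line; the grasp point (between the pads) lies 19 mm behind it; z points along the fingers, y is the line along which they close (so a half turn about z gives the same grasp; the last joint's range is limited). The gripper opens to 85 mm and grips with 20 to 120 N. Pads are 22 mm wide; open, the fingers measure 114 mm over their backs; the gripper's body (76 mm by 85 mm) begins 54 mm behind the grasp point. The pads swing forward as they close: fully open they stand 13 mm farther back than shut.
Start: joints at [69.483, 21.618, 4.641, 73.018, 0, 83.68], TCP at [0.141, 0.557, 0.231] pointing down, gripper open.
Joint ranges: [-156.06, 156.06], [-48.1, 94.91], [-58.44, 69.94], [-101.28, 121.22], [-78.64, 73.56], [-180, 180]. Speed limits (degrees/s): [147.25, 147.25, 180, 180, 180, 180].

### API

Orientations are given as a 3x3 rotation matrix whose columns are the frame's x, y, z axes.
In Python, from station import * gives the robot as it stands.
- The arm moves only by the shell command python3 -m jog 'ROWS' [OPENING] [FORCE]. ROWS is JSON, a list of rows, each an object with "xyz": the shift along the world's x, y, z in units of 0.8 m (1.0 is 0.8 m), a list of three; "angular": the turn, a rotation vector about the world's x, y, z in units of 0.1 rad (1.0 is 0.1 rad), a list of three. A call has exactly 8 rows; each row shifts and turns the commanded pose from where the row before left it; what a row does not reach is not made up. A row lasts 1/12 s, in which the tool goes at most 41.7 mm and 7.16 degrees, less where a joint would pass 70% of its speed; a pose out of reach is approached as far as the arm can. A call with a number of a shift or a turn outside -1 to 1 is refused whole. A call with a gripper value outside its range is refused whole. OPENING is the opening, from -1 (shut) to 1 (fully open), set as the call begins (- or left out, the last holds). The fingers move at their own pace and stop on an object; FORCE is the grip in N (left out, the last holds). Time passes only in rows, so rows that do not move let the fingers close, or fill a call up. It gives the time, the measured TCP pose, the force, the opening and the grip force at its end, in the units of the state.
- get_state(): the state, without advancing time (a new reading comes with each control period).
- camera(name): name is "scene" or "top" or "wrist"; returns the picture (384x512x3 uint8, red, green, blue); there is no depth.
- get_calibration(name): a dict with "fx", "fy", "cx", "cy" (pixels), "world_to_cam" (4x4, takes a point from world to camera coordinates). Camera axes: x right, y down, z forward; pixel columns grow to the right and rows downward; lengths in m; the calibration is good to about 2 mm. A picture is of the moment at which its call begins: read the wrist's pose just before it. get_calibration takes no time and is no camera call; for the wrist camera it gives the pose at the moment of the call.
- sign_off(): hands the job in; it is judged then, once.
The state is a dict: "time_s": time; "qpos": joint angles; "joint_velocities": joint speeds; "joint_torque": joint torques, N m; "tool_pos": TCP position; "eef_rot": TCP orientation; "contact_force": force on the tool from outside, world axes, zero at the start; "wrist_torque": the same for the moment, N m; "grip_width": finger opening in m; "finger_force": force on a finger pad.
Only numpy, scipy, OpenCV 4.12 (cv2) and the standard library are available. Lean on these libraries where they do the work, as an engineer would, in place of code of your own. Each camera call takes 0.05 s, during which the arm holds its last target. There are 200 camera calls.

## Working session

There is one attempt and no reset: what is moved stays moved. The work goes in short steps, Python scripts to look and compute and a shell command to move; the robot and the scene stay as the last step left them, time stands still between calls to the robot, and variables do not carry over. Pictures are saved under pics/ and viewed, at most 10 in all, crops included, and the job is handed in when it is done.

```bash
ls; mkdir -p pics; python3 - <<'E'
from station import *
import cv2,numpy as np
s=get_state();print(s)
for n in("scene","top"):
    im=camera(n);np.save(f"pics/{n}.npy",im);cv2.imwrite(f"pics/{n}0.png",cv2.resize(im[:,:,::-1],(800,600)))
    print(n,get_calibration(n))
E
```

```text
pics
{'time_s': 0.0, 'qpos': array([ 6.94836100e+01,  2.16610093e+01,  4.56332591e+00,  7.30171842e+01,
       -1.10353327e-03,  8.36810696e+01]), 'joint_velocities': array([-0.0145176 , -0.01455588, -0.06128473, -0.08283175,  0.0750781 ,
        0.06509942]), 'joint_torque': array([-2.35201912e-05, -4.63604307e+01,  2.69876736e+01,  2.09263276e-02,
       -1.18672251e-04,  6.07951449e-06]), 'tool_pos': array([0.1407924 , 0.55683304, 0.23037236]), 'eef_rot': array([[-9.69456161e-01,  2.45263701e-01, -6.84600513e-04],
       [ 2.45264573e-01,  9.69454351e-01, -1.88440646e-03],
       [ 2.01512443e-04, -1.99475771e-03, -9.99997990e-01]]), 'contact_force': array([-0.39525237,  0.32154341, -0.84542177]), 'wrist_torque': array([-0.02805774, -0.03008014, -0.01006192]), 'finger_force': 0.0, 'grip_width': 0.08521216006987477}
scene {'fx': 363.79957734497447, 'fy': 363.79957734497447, 'cx': 252.02983420374673, 'cy': 194.2547069440674, 'world_to_cam': array([[ 0.47912159,  0.87752495,  0.01981069, -0.12041132],
       [ 0.44365991, -0.22263682, -0.86810065, -0.1257853 ],
       [-0.75736939,  0.42471497, -0.49599275,  1.24257866],
       [ 0.        ,  0.        ,  0.        ,  1.        ]])}
top {'fx': 381.1644279563031, 'fy': 381.1644279563031, 'cx': 249.48719070254938, 'cy': 197.55282661248432, 'world_to_cam': array([[ 0.00568928, -0.99996988, -0.00528016, -0.08948052],
       [-0.97291396, -0.00431492, -0.23112727,  0.48796191],
       [ 0.23109752,  0.00645209, -0.9729092 ,  1.00284366],
       [ 0.        ,  0.        ,  0.        ,  1.        ]])}
```

View pics/scene0.png

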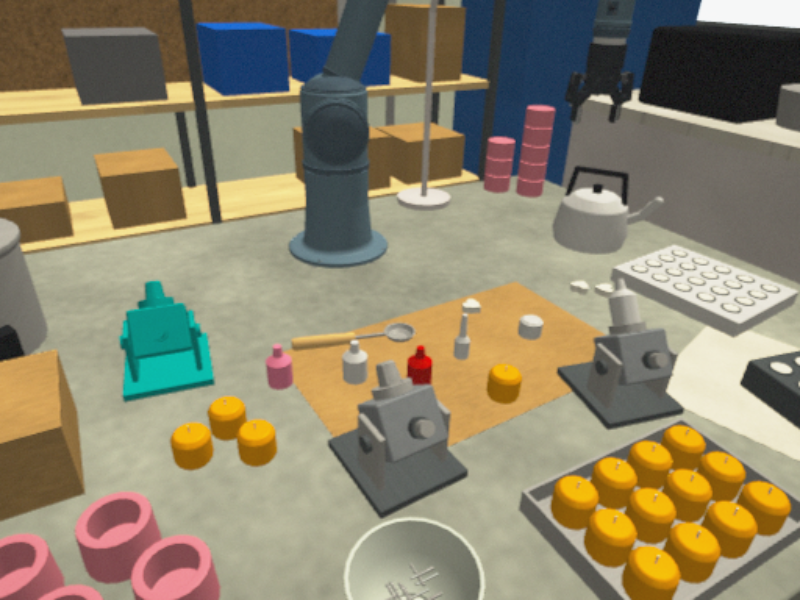

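View pics/top0.png

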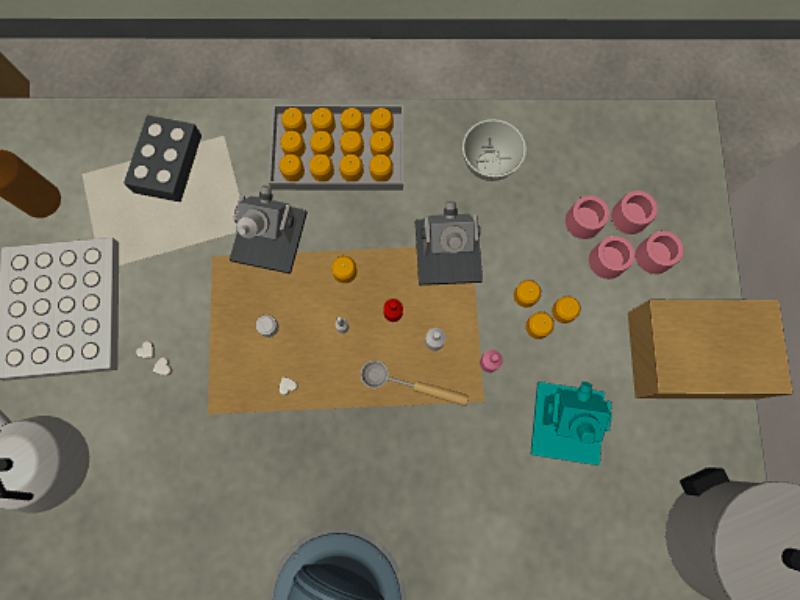

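The scene view (800x600) shows the candidate nozzles: silver wide one at (355,362), slim at (462,335), flat cap at (531,326), red look-alike at (420,365) and pink at (279,368). The same parts in the top view are at (435,338), (341,324), (266,325), (393,309) and (491,360). The silver one at top (435,338) fits: wide skirt, short spout, aluminium. The bare head is at scene (395,440) / top (450,245). The head at top (265,220) already has its nozzle, and the turquoise one isn't meant. I'll confirm this in one enlarged crop.

```bash
python3 - <<'E'
import cv2,numpy as np
t=np.load("pics/top.npy")[:,:,::-1];s=np.load("pics/scene.npy")[:,:,::-1]
# top crop x255..325,y120..232 ; scene crop x200..305,y210..330
a=cv2.resize(t[122:232,255:325],None,fx=5,fy=5,interpolation=cv2.INTER_CUBIC)
b=cv2.resize(s[210:320,208:298],None,fx=5,fy=5,interpolation=cv2.INTER_CUBIC)
print(a.shape,b.shape)
cv2.imwrite("pics/crop1.png",np.hstack([a,b]))
E
```

```text
(550, 350, 3) (550, 450, 3)
```

View pics/crop1.png

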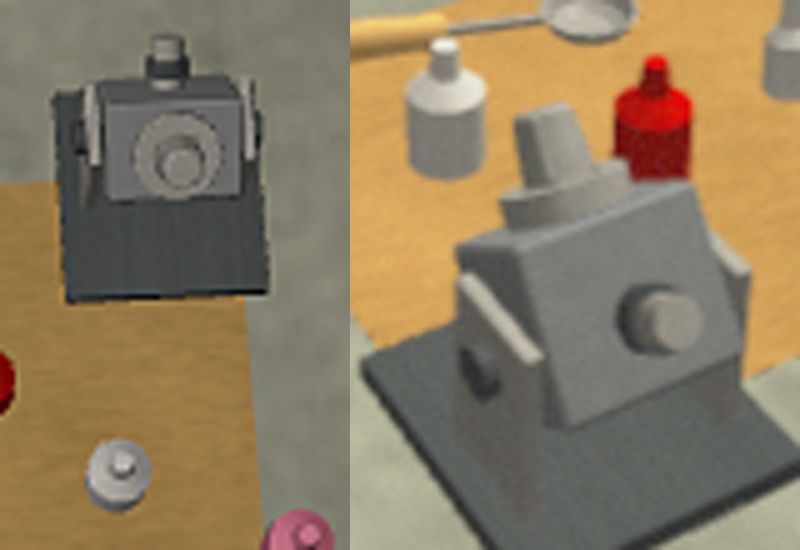

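The crop confirms it: the silver wide-skirted nozzle has its spout at crop (123,461), and the bare ribbed spigot with its collar is at crop (178,155). Next come the first position estimates.

```bash
cat > h.py <<'E'
import numpy as np
from station import *
def ray(c,uv):
    M=c["world_to_cam"];R=M[:3,:3];o=-R.T@M[:3,3]
    d=R.T@np.array([(uv[0]-c["cx"])/c["fx"],(uv[1]-c["cy"])/c["fy"],1]);return o,d/np.linalg.norm(d)
def onz(c,uv,z):
    o,d=ray(c,uv);return o+d*(z-o[2])/d[2]
def two(c1,u1,c2,u2):
    o1,d1=ray(c1,u1);o2,d2=ray(c2,u2)
    A=np.stack([d1,-d2],1);t=np.linalg.lstsq(A,o2-o1,rcond=None)[0]
    p,q=o1+t[0]*d1,o2+t[1]*d2;return (p+q)/2,np.linalg.norm(p-q)
def proj(c,P):
    p=c["world_to_cam"]@np.append(P,1);return np.array([c["fx"]*p[0]/p[2]+c["cx"],c["fy"]*p[1]/p[2]+c["cy"]])
E
python3 - <<'E'
from h import *
np.set_printoptions(precision=4,suppress=True)
T=get_calibration("top");S=get_calibration("scene")
t=lambda u,v:((u+.5)/5-.5+255,(v+.5)/5-.5+122)
s=lambda u,v:((u-350+.5)/5-.5+208,(v+.5)/5-.5+210)
print("spout",onz(T,t(123,461),.062),onz(S,s(444,45),.062),two(T,t(123,461),S,s(444,45)))
print("collar",onz(T,t(178,156),.108))
print("tip",two(T,t(181,166),S,s(546,115)))
for z in(0,.012):
  P=[onz(T,t(*p),z) for p in[(68,300),(268,293),(52,92)]]
  print(z,P,np.linalg.norm(P[1]-P[0]),np.degrees(np.arctan2(*(P[0]-P[1])[[0,1]])))
E
```

```text
spout [ 0.4418 -0.1686  0.062 ] [ 0.4412 -0.1697  0.062 ] (array([ 0.4416, -0.1692,  0.0621]), np.float64(0.001269660170591454))
collar [ 0.6017 -0.1972  0.108 ]
tip (array([ 0.5887, -0.1971,  0.1277]), np.float64(0.0010557639050903557))
0 [array([ 0.5508, -0.1418,  0.    ]), array([ 0.5556, -0.2603,  0.    ]), array([ 0.6821, -0.1328,  0.    ])] 0.11862751368676647 -2.321325325840244
0.012 [array([ 0.5474, -0.1413,  0.012 ]), array([ 0.5521, -0.2585,  0.012 ]), array([ 0.6773, -0.1324,  0.012 ])] 0.11731910353022384 -2.3213253258402125
```

```bash
R='{"xyz":[0.034,-0.038,0],"angular":[0,0,0.375]}'; true
python3 -m jog '[{"xyz":[0.034,-0.038,0],"angular":[0,0,0.375]},{"xyz":[0.034,-0.038,0],"angular":[0,0,0.375]},{"xyz":[0.034,-0.038,0],"angular":[0,0,0.375]},{"xyz":[0.034,-0.038,0],"angular":[0,0,0.375]},{"xyz":[0.034,-0.038,0],"angular":[0,0,0.375]},{"xyz":[0.034,-0.038,0],"angular":[0,0,0.375]},{"xyz":[0.034,-0.038,0],"angular":[0,0,0.375]},{"xyz":[0.034,-0.038,0],"angular":[0,0,0.375]}]' 1 40
python3 -m jog '[{"xyz":[0.013,-0.05,0],"angular":[0,0,0]},{"xyz":[0.013,-0.05,0],"angular":[0,0,0]},{"xyz":[0.013,-0.05,0],"angular":[0,0,0]},{"xyz":[0.013,-0.05,0],"angular":[0,0,0]},{"xyz":[0.013,-0.05,0],"angular":[0,0,0]},{"xyz":[0.013,-0.05,0],"angular":[0,0,0]},{"xyz":[0.013,-0.05,0],"angular":[0,0,0]},{"xyz":[0.013,-0.05,0],"angular":[0,0,0]}]'
python3 -m jog '[{"xyz":[0,-0.05,0],"angular":[0,0,0]},{"xyz":[0,-0.05,0],"angular":[0,0,0]},{"xyz":[0,-0.05,0],"angular":[0,0,0]},{"xyz":[0,-0.05,0],"angular":[0,0,0]},{"xyz":[0,0,0],"angular":[0,0,0]},{"xyz":[0,0,0],"angular":[0,0,0]},{"xyz":[0,0,0],"angular":[0,0,0]},{"xyz":[0,0,0],"angular":[0,0,0]}]'
python3 - <<'E'
from h import *
import cv2,json
c=get_calibration("wrist");im=camera("wrist");print(get_state()["tool_pos"])
np.savez("pics/w1.npz",im=im,**{k:np.array(v) for k,v in c.items()})
v=cv2.resize(im[:,:,::-1],(800,600))
for P,col in(((.4416,-.169,.062),(0,255,0)),((.6017,-.1972,.108),(255,0,0))):
    p=proj(c,P)*800/512;print(p);cv2.drawMarker(v,tuple(int(x) for x in p),col,0,12)
cv2.imwrite("pics/w1.png",v)
E
```

```text
time_s: 0.77
tool_pos: [0.3592, 0.3124, 0.2311]
eef_rot: [[-0.999, -0.054, -0.0], [-0.054, 0.999, -0.0], [0.0, -0.0, -1.0]]
contact_force: [0.7, -0.2, -0.6]
grip_width: 0.0853
finger_force: 0.0
time_s: 1.43
tool_pos: [0.4415, -0.0077, 0.2312]
eef_rot: [[-0.999, -0.052, -0.0], [-0.052, 0.999, 0.0], [0.0, 0.0, -1.0]]
contact_force: [1.2, 1.1, 0.8]
grip_width: 0.0854
finger_force: 0.0
time_s: 2.1
tool_pos: [0.4415, -0.1644, 0.2311]
eef_rot: [[-0.999, -0.054, -0.001], [-0.054, 0.999, 0.001], [0.001, 0.001, -1.0]]
contact_force: [-0.0, 0.4, 0.7]
grip_width: 0.0854
finger_force: 0.0
[ 0.44166703 -0.16421076  0.23120122]
[390.03048922 266.88584611]
[330.07642066 539.2898844 ]
```

View pics/w1.png

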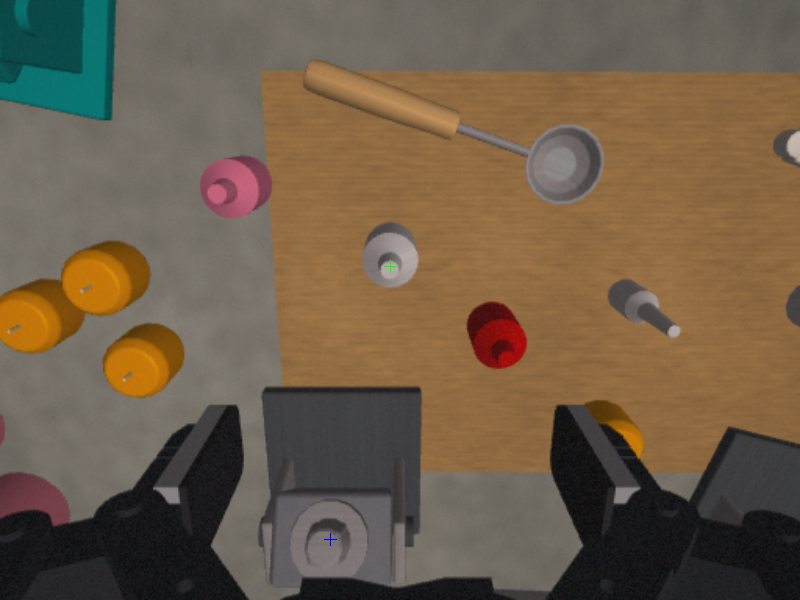

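The wrist view agrees with both estimates. The spout is at (390,268) against (390,267) predicted, and the collar centre is at about (329,541) against (330,539). The foot's front edge is level in the picture, so the head's yaw is about 3 degrees, the same as the tool's. Descending now.

```bash

python3 -m jog '[{"xyz":[0,-0.006,-0.05],"angular":[0,0,0]},{"xyz":[0,0,-0.05],"angular":[0,0,0]},{"xyz":[0,0,-0.05],"angular":[0,0,0]},{"xyz":[0,0,-0.04],"angular":[0,0,0]},{"xyz":[0,0,-0.03],"angular":[0,0,0]},{"xyz":[0,0,-0.03],"angular":[0,0,0]},{"xyz":[0,0,-0.02],"angular":[0,0,0]},{"xyz":[0,0,-0.01],"angular":[0,0,0]}]'

```

```text
time_s: 2.82
tool_pos: [0.4403, -0.1681, 0.0053]
eef_rot: [[-0.998, -0.055, -0.003], [-0.055, 0.998, 0.002], [0.003, 0.002, -1.0]]
contact_force: [-0.6, 0.0, -0.1]
grip_width: 0.0854
finger_force: 0.0
```

```bash

python3 -m jog '[{"xyz":[0.001,-0.001,0.002],"angular":[0,0,0]},{"xyz":[0,0,0],"angular":[0,0,0]},{"xyz":[0,0,0],"angular":[0,0,0]},{"xyz":[0,0,0],"angular":[0,0,0]},{"xyz":[0,0,0],"angular":[0,0,0]},{"xyz":[0,0,0],"angular":[0,0,0]},{"xyz":[0,0,0],"angular":[0,0,0]},{"xyz":[0,0,0],"angular":[0,0,0]}]' -1 60

```

```text
time_s: 3.48
tool_pos: [0.4441, -0.1718, 0.0106]
eef_rot: [[-0.999, -0.052, 0.003], [-0.052, 0.999, -0.001], [-0.003, -0.001, -1.0]]
contact_force: [0.1, 1.9, 6.0]
grip_width: 0.0348
finger_force: 59.3
```

```bash

python3 -m jog '[{"xyz":[0,0,0.01],"angular":[0,0,0]},{"xyz":[0,0,0.03],"angular":[0,0,0]},{"xyz":[0,0,0.04],"angular":[0,0,0]},{"xyz":[0,0,0.05],"angular":[0,0,0]},{"xyz":[0,0,0.05],"angular":[0,0,0]},{"xyz":[0,0,0.04],"angular":[0,0,0]},{"xyz":[0,0,0.02],"angular":[0,0,0]},{"xyz":[0,0,0.01],"angular":[0,0,0]}]'
python3 -m jog '[{"xyz":[0,0,0],"angular":[0.04,-0.763,0]},{"xyz":[0,0,0],"angular":[0.04,-0.763,0]},{"xyz":[0,0,0],"angular":[0.04,-0.763,0]},{"xyz":[0,0,0],"angular":[0.04,-0.763,0]},{"xyz":[0,0,0],"angular":[0.04,-0.763,0]},{"xyz":[0,0,0],"angular":[0.04,-0.763,0]},{"xyz":[0,0,0],"angular":[0.04,-0.763,0]},{"xyz":[0,0,0],"angular":[0.04,-0.763,0]}]'
python3 -m jog '[{"xyz":[0,0,0],"angular":[0,0,0]},{"xyz":[0,0,0],"angular":[0,0,0]},{"xyz":[0,0,0],"angular":[0,0,0]},{"xyz":[0,0,0],"angular":[0,0,0]},{"xyz":[0,0,0],"angular":[0,0,0]},{"xyz":[0,0,0],"angular":[0,0,0]},{"xyz":[0,0,0],"angular":[0,0,0]},{"xyz":[0,0,0],"angular":[0,0,0]}]'
python3 - <<'E'
from h import *
import cv2
np.set_printoptions(precision=4,suppress=True)
c=get_calibration("wrist");im=camera("wrist");s=get_state();print(s["tool_pos"],s["eef_rot"])
S=get_calibration("scene");ims=camera("scene");it=camera("top")
np.save("pics/scene2.npy",ims);np.save("pics/top2.npy",it);np.savez("pics/w2.npz",im=im,**{k:np.array(v) for k,v in c.items()})
p=proj(S,s["tool_pos"]);x,y=(int(v) for v in p);print(p)
a=cv2.resize(im[:,:,::-1],(400,300));
q=ims[y-45:y+45,x-60:x+60,::-1];b=cv2.resize(q,(400,300),interpolation=cv2.INTER_CUBIC)
T=get_calibration("top");p=proj(T,s["tool_pos"]);u,v=(int(k) for k in p);print(x,y,u,v)
d=cv2.resize(it[v-60:v+30,u-60:u+60,::-1],(400,300),interpolation=cv2.INTER_CUBIC)
e=cv2.resize(im[150:384,100:412,::-1],(400,300))
cv2.imwrite("pics/c2.png",np.vstack([np.hstack([a,b]),np.hstack([d,e])]))
E
```

```text
time_s: 4.15
tool_pos: [0.4443, -0.1723, 0.2133]
eef_rot: [[-0.999, -0.052, 0.006], [-0.052, 0.999, -0.003], [-0.006, -0.004, -1.0]]
contact_force: [-0.2, -0.6, -0.3]
grip_width: 0.0352
finger_force: 59.9
time_s: 4.82
tool_pos: [0.4419, -0.1707, 0.2085]
eef_rot: [[-0.816, -0.052, 0.575], [-0.043, 0.999, 0.03], [-0.576, 0.0, -0.817]]
contact_force: [0.3, 0.3, -0.6]
grip_width: 0.035
finger_force: 59.9
time_s: 5.48
tool_pos: [0.443, -0.1713, 0.2091]
eef_rot: [[-0.818, -0.053, 0.573], [-0.043, 0.999, 0.03], [-0.574, 0.0, -0.819]]
contact_force: [-0.3, -0.2, -0.7]
grip_width: 0.0348
finger_force: 59.9
[ 0.4429 -0.1713  0.209 ] [[-0.8179 -0.0527  0.573 ]
 [-0.0431  0.9986  0.0303]
 [-0.5738  0.0001 -0.819 ]]
[224.9345 158.1031]
224 158 284 201
```

View pics/c2.png

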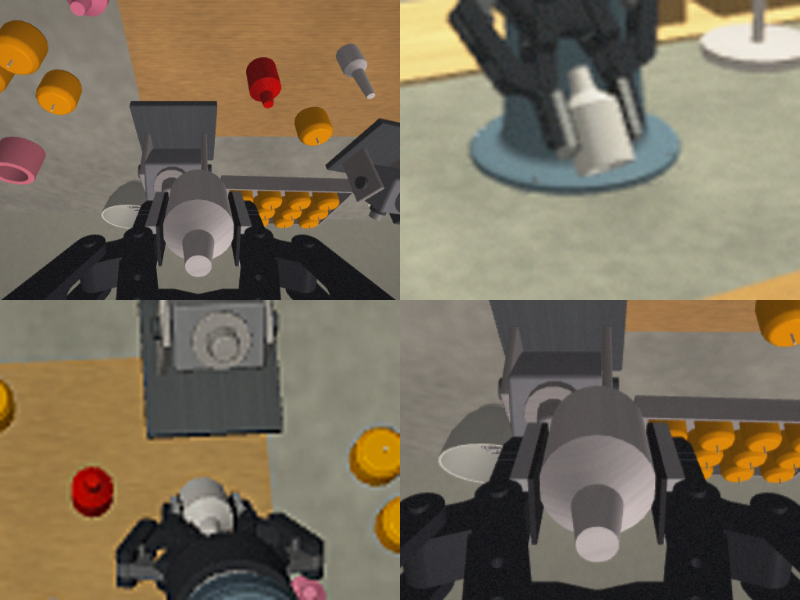

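```bash
python3 - <<'E'
from h import *
import cv2
np.set_printoptions(precision=4,suppress=True)
s=get_state();p=s["tool_pos"];R=s["eef_rot"]
S=get_calibration("scene");W=get_calibration("wrist");T=get_calibration("top")
for ox in(0,.0025,.005):
  for rz in (.008,.0106,.013):
    tip=p+R@[ox,0,rz-.062];rim=p+R@[ox,0,rz]
    print(ox,rz,"wrist tip",proj(W,tip)*400/512,"scene tip",proj(S,tip),"rim",proj(S,rim),"top tip",proj(T,tip),"rim",proj(T,rim))
# enlarged scene & top & wrist crops for exact picking
a=cv2.resize(np.load("pics/scene2.npy")[125:175,205:255,::-1],(400,400),interpolation=cv2.INTER_CUBIC)
b=cv2.resize(np.load("pics/w2.npz")["im"][200:360,185:325,::-1],(400,457),interpolation=cv2.INTER_CUBIC)[:400]
cv2.imwrite("pics/c3.png",np.hstack([a,b]))
E
```

```text
0 0.008 wrist tip [201.3987 271.2495] scene tip [217.3016 132.4308] rim [226.0506 161.9345] top tip [287.3254 210.81  ] rim [284.3339 200.3857]
0 0.0106 wrist tip [201.3281 266.6452] scene tip [217.6681 133.6666] rim [226.4179 163.1734] top tip [287.1918 210.3446] rim [284.2167 199.9774]
0 0.013 wrist tip [201.2657 262.5712] scene tip [218.0064 134.8074] rim [226.7571 164.3171] top tip [287.0692 209.9173] rim [284.1091 199.6024]
0.0025 0.008 wrist tip [201.4126 266.2386] scene tip [216.8602 132.7968] rim [225.5821 162.2118] top tip [287.3304 211.8348] rim [284.3417 201.3561]
0.0025 0.0106 wrist tip [201.3413 261.7128] scene tip [217.2255 134.0288] rim [225.9484 163.447 ] top tip [287.197  211.3669] rim [284.2246 200.9456]
0.0025 0.013 wrist tip [201.2781 257.7095] scene tip [217.5628 135.1662] rim [226.2865 164.5872] top tip [287.0745 210.9374] rim [284.117  200.5686]
0.005 0.008 wrist tip [201.4268 261.1549] scene tip [216.4214 133.1605] rim [225.1166 162.4874] top tip [287.3355 212.8573] rim [284.3494 202.3245]
0.005 0.0106 wrist tip [201.3546 256.7103] scene tip [216.7856 134.3889] rim [225.4817 163.7188] top tip [287.2022 212.387 ] rim [284.2324 201.9118]
0.005 0.013 wrist tip [201.2908 252.7802] scene tip [217.1219 135.5229] rim [225.8187 164.8557] top tip [287.0798 211.9553] rim [284.125  201.5329]
```

View pics/c3.png

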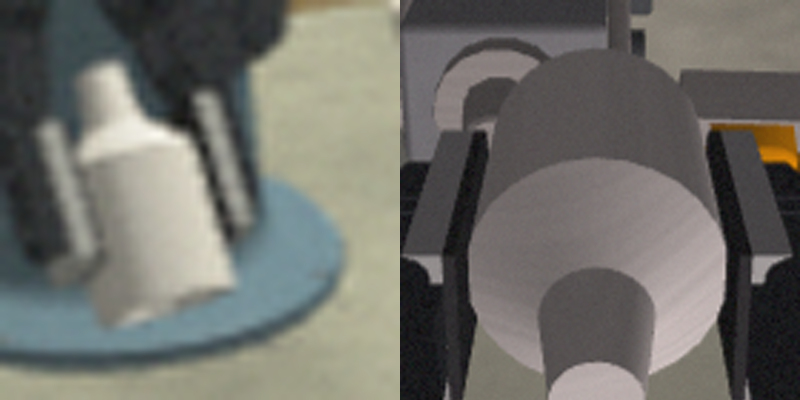

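The nozzle is held square. From scene rim (225.8,162.8) and spout (217.3,133.5), the rim centre sits at about tool (+2, 0, +9) mm. I'll move to a stand-off on the spigot axis and check there.

```bash

python3 -m jog '[{"xyz":[0.025,-0.005,-0.011],"angular":[0,0,0]},{"xyz":[0.025,-0.005,-0.011],"angular":[0,0,0]},{"xyz":[0.025,-0.005,-0.011],"angular":[0,0,0]},{"xyz":[0.025,-0.005,-0.011],"angular":[0,0,0]},{"xyz":[0.025,-0.005,-0.011],"angular":[0,0,0]},{"xyz":[0.025,-0.005,-0.011],"angular":[0,0,0]},{"xyz":[0.012,-0.004,-0.004],"angular":[0,0,0]},{"xyz":[0,0,0],"angular":[0,0,0]}]'
python3 - <<'E'
from h import *
import cv2
np.set_printoptions(precision=4,suppress=True)
for _ in range(6): camera("wrist")
ims=camera("scene");it=camera("top");iw=camera("wrist")
s=get_state();p=s["tool_pos"];R=s["eef_rot"];print(p,R[:,2],s["contact_force"])
S=get_calibration("scene");T=get_calibration("top")
np.save("pics/scene3.npy",ims);np.save("pics/top3.npy",it)
rim=p+R@[.002,0,.009]
C=np.array([.6017,-.1972,.108]);a=np.array([-.573,-.030,.819])
for n,P in(("rim",rim),("spout",rim-.062*R[:,2]),("C",C),("tip",C+.026*a)):print(n,P,proj(S,P),proj(T,P))
x,y=(int(v) for v in proj(S,C+.02*a));u,v=(int(k) for k in proj(T,C+.02*a));print(x,y,u,v)
A=cv2.resize(ims[y-33:y+33,x-25:x+25,::-1],(400,528),interpolation=cv2.INTER_CUBIC)
B=cv2.resize(it[v-33:v+33,u-25:u+25,::-1],(400,528),interpolation=cv2.INTER_CUBIC)
cv2.imwrite("pics/c4.png",np.hstack([A,B]))
E
```

```text
time_s: 6.3
tool_pos: [0.5734, -0.1989, 0.1523]
eef_rot: [[-0.818, -0.053, 0.573], [-0.043, 0.999, 0.031], [-0.574, 0.0, -0.819]]
contact_force: [-0.6, -1.6, -1.0]
grip_width: 0.0352
finger_force: 60.0
[ 0.5719 -0.1986  0.1534] [ 0.5735  0.0296 -0.8186] [-0.2704  0.3224 -0.023 ]
rim [ 0.5754 -0.1984  0.1449] [243.1072 221.0349] [292.242  157.4518]
spout [ 0.5399 -0.2003  0.1957] [233.2695 187.8141] [295.4303 164.2985]
C [ 0.6017 -0.1972  0.108 ] [250.3315 245.3979] [290.1845 152.8123]
tip [ 0.5868 -0.198   0.1293] [246.1901 231.4176] [291.3765 155.3523]
247 234 291 154
```

View pics/c4.png

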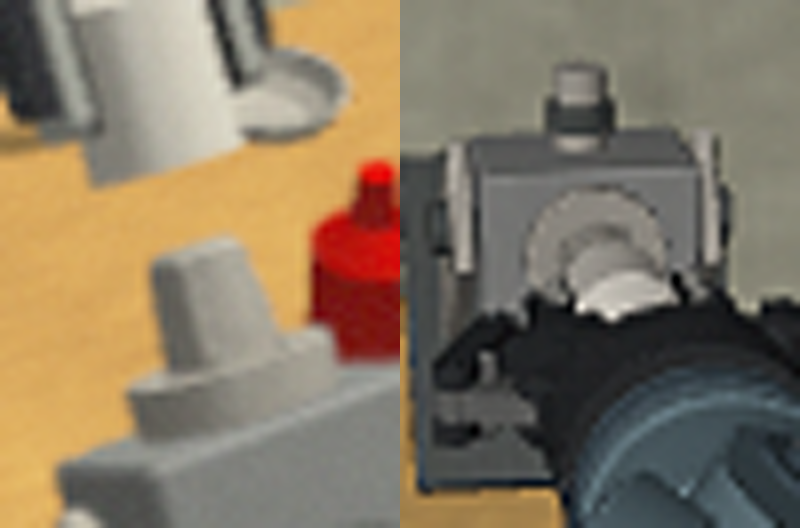

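At the stand-off, the rim centre is at scene crop (168,167) and the spigot axis extended reaches about (170,167). In the top crop the nozzle axis is at u=614, and the spigot axis is also at 614. That puts alignment within about 1 mm, so I'll advance along the axis.

```bash

python3 -m jog '[{"xyz":[0.0038,0.0002,-0.0055],"angular":[0,0,0]},{"xyz":[0.0038,0.0002,-0.0055],"angular":[0,0,0]},{"xyz":[0.0038,0.0002,-0.0055],"angular":[0,0,0]},{"xyz":[0.0038,0.0002,-0.0055],"angular":[0,0,0]},{"xyz":[0.0038,0.0002,-0.0055],"angular":[0,0,0]},{"xyz":[0.0038,0.0002,-0.0055],"angular":[0,0,0]},{"xyz":[0,0,0],"angular":[0,0,0]},{"xyz":[0,0,0],"angular":[0,0,0]}]'

```

```text
time_s: 7.42
tool_pos: [0.5906, -0.1974, 0.1261]
eef_rot: [[-0.818, -0.053, 0.573], [-0.043, 0.999, 0.031], [-0.573, 0.0, -0.819]]
contact_force: [0.3, 0.3, 0.2]
grip_width: 0.035
finger_force: 59.9
```

```bash

python3 -m jog '[{"xyz":[0.0009,0.00005,-0.0013],"angular":[0,0,0]},{"xyz":[0.0009,0.00005,-0.0013],"angular":[0,0,0]},{"xyz":[0.0009,0.00005,-0.0013],"angular":[0,0,0]},{"xyz":[0.0009,0.00005,-0.0013],"angular":[0,0,0]},{"xyz":[0,0,0],"angular":[0,0,0]},{"xyz":[0,0,0],"angular":[0,0,0]},{"xyz":[0,0,0],"angular":[0,0,0]},{"xyz":[0,0,0],"angular":[0,0,0]}]'

```

```text
time_s: 8.08
tool_pos: [0.5934, -0.1975, 0.1225]
eef_rot: [[-0.818, -0.052, 0.573], [-0.043, 0.999, 0.03], [-0.574, -0.0, -0.819]]
contact_force: [0.4, -1.1, -0.8]
grip_width: 0.0347
finger_force: 59.9
```

```bash

python3 -m jog '[{"xyz":[0.0009,0.00005,-0.0013],"angular":[0,0,0]},{"xyz":[0.0009,0.00005,-0.0013],"angular":[0,0,0]},{"xyz":[0.0009,0.00005,-0.0013],"angular":[0,0,0]},{"xyz":[0,0,0],"angular":[0,0,0]},{"xyz":[0,0,0],"angular":[0,0,0]},{"xyz":[0,0,0],"angular":[0,0,0]},{"xyz":[0,0,0],"angular":[0,0,0]},{"xyz":[0,0,0],"angular":[0,0,0]}]'

```

```text
time_s: 8.75
tool_pos: [0.5957, -0.1974, 0.1194]
eef_rot: [[-0.818, -0.052, 0.573], [-0.043, 0.999, 0.03], [-0.574, -0.0, -0.819]]
contact_force: [0.2, -0.7, 0.8]
grip_width: 0.0352
finger_force: 60.2
```

```bash
python3 - <<'E'
from h import *
import cv2
ims=camera("scene");it=camera("top");iw=camera("wrist")
A=cv2.resize(ims[201:267,222:272,::-1],(400,528),interpolation=cv2.INTER_CUBIC)
B=cv2.resize(iw[160:380,170:337,::-1],(400,528),interpolation=cv2.INTER_CUBIC)
cv2.imwrite("pics/c5.png",np.hstack([A,B]))
s=get_state();print(s["contact_force"],s["wrist_torque"])
E
```

```text
[ 0.22707862 -1.49441752  0.45671446] [-0.22477951  0.40047662 -0.10736313]
```

View pics/c5.png

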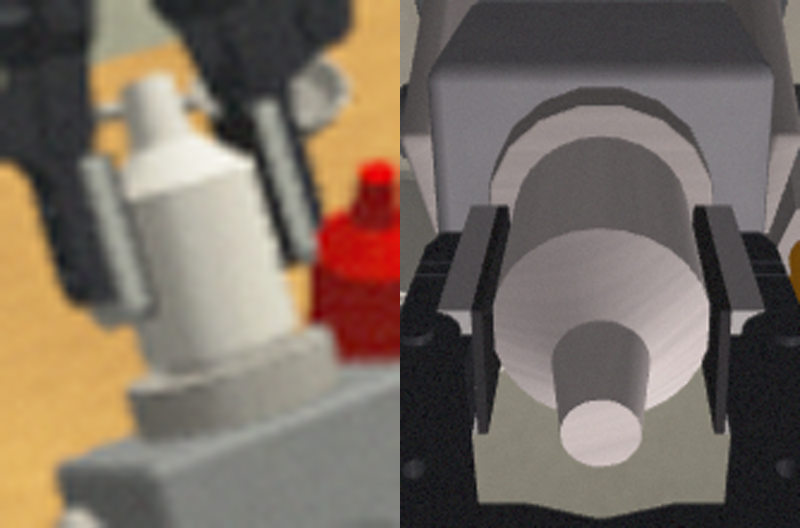

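The nozzle is over the spigot and coaxial, with its rim (around scene crop (215,360)) only a few mm above the collar. Pressing on now while watching the force.

```bash

python3 -m jog '[{"xyz":[0.0009,0.00005,-0.0013],"angular":[0,0,0]},{"xyz":[0.0009,0.00005,-0.0013],"angular":[0,0,0]},{"xyz":[0,0,0],"angular":[0,0,0]},{"xyz":[0,0,0],"angular":[0,0,0]},{"xyz":[0,0,0],"angular":[0,0,0]},{"xyz":[0,0,0],"angular":[0,0,0]},{"xyz":[0,0,0],"angular":[0,0,0]},{"xyz":[0,0,0],"angular":[0,0,0]}]'

```

```text
time_s: 9.57
tool_pos: [0.5971, -0.1974, 0.1173]
eef_rot: [[-0.818, -0.052, 0.573], [-0.043, 0.999, 0.03], [-0.574, -0.0, -0.819]]
contact_force: [-2.8, -1.4, 2.9]
grip_width: 0.0347
finger_force: 60.5
```

```bash

python3 -m jog '[{"xyz":[0.0009,0.00005,-0.0013],"angular":[0,0,0]},{"xyz":[0.0009,0.00005,-0.0013],"angular":[0,0,0]},{"xyz":[0,0,0],"angular":[0,0,0]},{"xyz":[0,0,0],"angular":[0,0,0]},{"xyz":[0,0,0],"angular":[0,0,0]},{"xyz":[0,0,0],"angular":[0,0,0]},{"xyz":[0,0,0],"angular":[0,0,0]},{"xyz":[0,0,0],"angular":[0,0,0]}]'

```

```text
time_s: 10.23
tool_pos: [0.5975, -0.1973, 0.1168]
eef_rot: [[-0.817, -0.051, 0.574], [-0.042, 0.999, 0.029], [-0.575, -0.0, -0.818]]
contact_force: [-24.4, 0.6, 26.0]
grip_width: 0.035
finger_force: 63.5
```

```bash

python3 -m jog '[{"xyz":[-0.0011,0,0.0016],"angular":[0,0,0]},{"xyz":[0,0,0],"angular":[0,0,0]},{"xyz":[0,0,0],"angular":[0,0,0]},{"xyz":[0,0,0],"angular":[0,0,0]},{"xyz":[0,0,0],"angular":[0,0,0]},{"xyz":[0,0,0],"angular":[0,0,0]},{"xyz":[0,0,0],"angular":[0,0,0]},{"xyz":[0,0,0],"angular":[0,0,0]}]'
python3 - <<'E'
from h import *
import cv2
ims=camera("scene");iw=camera("wrist")
A=cv2.resize(ims[201:267,222:272,::-1],(400,528),interpolation=cv2.INTER_CUBIC)
B=cv2.resize(iw[160:380,170:337,::-1],(400,528),interpolation=cv2.INTER_CUBIC)
cv2.imwrite("pics/c6.png",np.hstack([A,B]))
E
```

```text
time_s: 10.9
tool_pos: [0.5973, -0.1973, 0.1169]
eef_rot: [[-0.818, -0.052, 0.573], [-0.042, 0.999, 0.03], [-0.574, -0.0, -0.819]]
contact_force: [-11.6, -0.7, 12.6]
grip_width: 0.0349
finger_force: 62.4
```

View pics/c6.png

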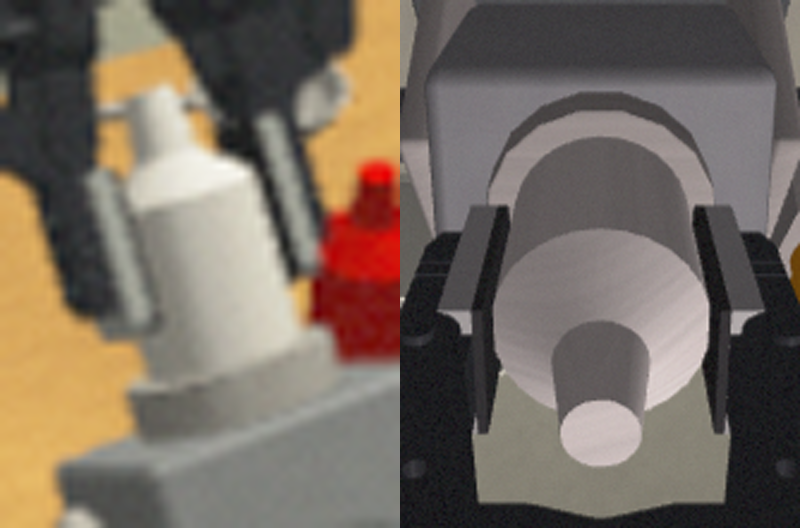

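The skirt now meets the collar with no visible gap (scene crop (215,365)), and the nozzle hasn't slipped in the grip. Unloading, opening, then retreating along the axis.

```bash

python3 -m jog '[{"xyz":[-0.0008,0,0.0011],"angular":[0,0,0]},{"xyz":[0,0,0],"angular":[0,0,0]},{"xyz":[0,0,0],"angular":[0,0,0]},{"xyz":[0,0,0],"angular":[0,0,0]},{"xyz":[0,0,0],"angular":[0,0,0]},{"xyz":[0,0,0],"angular":[0,0,0]},{"xyz":[0,0,0],"angular":[0,0,0]},{"xyz":[0,0,0],"angular":[0,0,0]}]'
python3 -m jog '[{"xyz":[0,0,0],"angular":[0,0,0]},{"xyz":[0,0,0],"angular":[0,0,0]},{"xyz":[0,0,0],"angular":[0,0,0]},{"xyz":[0,0,0],"angular":[0,0,0]},{"xyz":[0,0,0],"angular":[0,0,0]},{"xyz":[0,0,0],"angular":[0,0,0]},{"xyz":[0,0,0],"angular":[0,0,0]},{"xyz":[0,0,0],"angular":[0,0,0]}]' 0.5

```

```text
time_s: 11.67
tool_pos: [0.597, -0.1972, 0.1172]
eef_rot: [[-0.818, -0.052, 0.573], [-0.043, 0.999, 0.03], [-0.574, 0.0, -0.819]]
contact_force: [-0.1, -1.6, 0.9]
grip_width: 0.035
finger_force: 61.0
time_s: 12.33
tool_pos: [0.5969, -0.1971, 0.1172]
eef_rot: [[-0.818, -0.052, 0.573], [-0.043, 0.999, 0.03], [-0.574, 0.0, -0.819]]
contact_force: [-0.2, -0.5, -0.6]
grip_width: 0.0638
finger_force: 0.0
```

```bash

python3 -m jog '[{"xyz":[-0.006,-0.0003,0.0085],"angular":[0,0,0]},{"xyz":[-0.012,-0.0006,0.017],"angular":[0,0,0]},{"xyz":[-0.012,-0.0006,0.017],"angular":[0,0,0]},{"xyz":[-0.018,-0.001,0.026],"angular":[0,0,0]},{"xyz":[-0.018,-0.001,0.026],"angular":[0,0,0]},{"xyz":[-0.018,-0.001,0.026],"angular":[0,0,0]},{"xyz":[-0.018,-0.001,0.026],"angular":[0,0,0]},{"xyz":[0,0,0],"angular":[0,0,0]}]'
python3 - <<'E'
from h import *
import cv2
np.set_printoptions(precision=2,suppress=True)
ims=camera("scene");it=camera("top")
S=get_calibration("scene");T=get_calibration("top")
A=cv2.resize(ims[201:267,222:272,::-1],(400,528),interpolation=cv2.INTER_CUBIC)
B=cv2.resize(ims[150:282,190:290,::-1],(400,528),interpolation=cv2.INTER_CUBIC)
cv2.imwrite("pics/c7.png",np.hstack([A,B]))
C=np.array([.6017,-.1972,.108]);a=np.array([-.573,-.030,.819])
print((proj(S,C+.062*a)-[222,201]+.5)*8)
E
```

```text
time_s: 13.0
tool_pos: [0.5154, -0.203, 0.2398]
eef_rot: [[-0.815, -0.051, 0.578], [-0.044, 0.999, 0.026], [-0.578, -0.005, -0.816]]
contact_force: [0.2, 0.0, 0.0]
grip_width: 0.064
finger_force: 0.0
[151.71  92.7 ]
```

View pics/c7.png

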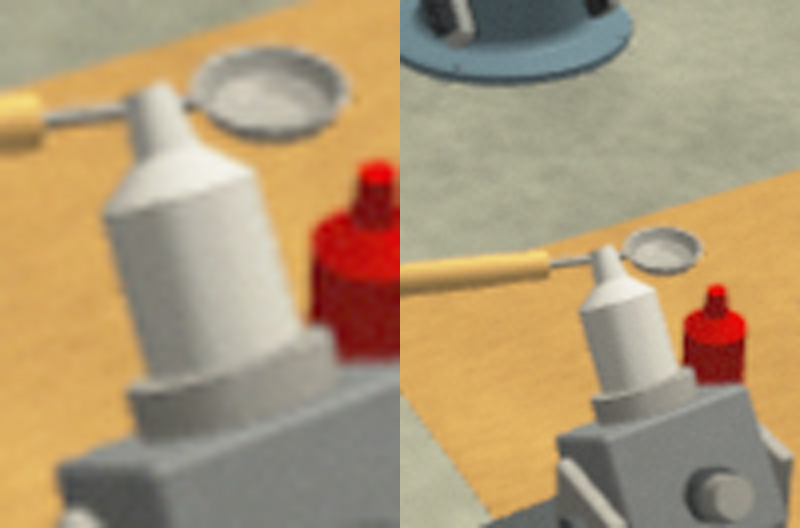

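The nozzle stays on the spigot, square and flush. Its spout is at crop (153,90), against (152,93) predicted for fully home. The gripper is clear, so I'm handing in.

```bash
python3 -c "
from station import *
print(sign_off())"
```

```text
the job is handed in; nothing more can be done
None
```

The wide-skirted nozzle is pressed home on the bare spigot, and in the last camera view it sat flush on the collar by friction with the gripper clear; I handed the job in at about 13 s, leaving the slim nozzle and blanking cap untouched.

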